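# Two dishes in turn under the jam spout

## Robot

A 6-joint arm with a two-finger parallel gripper is mounted at the origin on the work surface. World frame = base frame: x ahead of the robot, y to its left, z up, the work surface at z = 0. Lengths are in mm, angles in rad, forces in N, time in s.
With the tool pointing down it reaches from about 350 to 875 mm from the base axis. Payload 4.2 kg.
Tool frame: the origin (TCP) lies midway between the tips of the shut fingers; the grasp point (between the pads) lies 19 mm behind it; z points along the fingers, y is the line along which they close (so a half turn about z gives the same grasp; the last joint's range is limited). The gripper opens to 85 mm and grips with 20 to 120 N. Pads are 22 mm wide; open, the fingers measure 114 mm over their backs; the gripper's body (76 mm by 85 mm) begins 54 mm behind the grasp point. The pads swing forward as they close: fully open they stand 13 mm farther back than shut.
Start: joints at [1.581, 0.385, 0.008, 0, -1.194, -0.259], TCP at [153.869, 605.742, 231.312] pointing down, gripper open.
Joint ranges: [-3.14, 3.14], [-1.21, 2.06], [-1.07, 1.41], [-3.16, 2.05], [-2.99, -0.16], [-3.1, 3.1]. Speed limits (rad/s): [2.79, 2.79, 3.14, 3.14, 3.14, 3.14].

## Interface

Orientations are given as a unit quaternion [x, y, z, w].
In Python, from bench import sensors, get_image, camera_params, job_done gives the robot as it stands.
- The arm moves only by the tool servo_tool, never from a script. Its argument "motion" is a list of rows, each an object with "travel": the shift along the tool's x, y, z as a fraction of full scale, a list of three; "rot": the turn, a rotation vector about the tool's x, y, z as a fraction of full scale, a list of three; "hand": the opening, from 0 (shut) to 1 (fully open). In form: [{"travel": [x, y, z], "rot": [wx, wy, wz], "hand": hand}, ...]. A call has 1 to 10 rows; each row shifts and turns the commanded pose from where the row before left it, along the tool's axes as they then stand; what a row does not reach is not made up. Full scale, the value 1, is 25 cm for a shift and 360 degrees for a turn. A row lasts 1/12 s, in which the tool goes at most 41.7 mm and 7.16 degrees, less where a joint would pass 70% of its speed; a pose out of reach is approached as far as the arm can. A call with a number of a shift or a turn outside -1 to 1 is refused whole. A call with a gripper value outside its range is refused whole. The fingers move at their own pace and stop on an object; the grip force is fixed at half the most. Time passes only in rows, so rows that do not move let the fingers close. It gives the time, the measured TCP pose, the force, the opening and the grip force at its end, in the units of the state.
- sensors.read_state(): the state, without advancing time (a new reading comes with each control period).
- get_image(name): name is "scene" or "top" or "wrist"; returns (picture, depth): 420x560x3 uint8, red, green, blue; 420x560 float32, mm along the optical axis (not along the pixel's ray), 0 where there is no reading.
- camera_params(name): a dict with "camera_matrix" (3x3 intrinsics, pixels), "R" (3x3) and "t" (3): a world point X has camera coordinates R X + t; the wrist camera has in their place "mount" (4x4, takes a point from camera to tool coordinates, whose origin is the TCP and whose axes are the flange's). Camera axes: x right, y down, z forward; pixel columns grow to the right and rows downward; lengths in mm; the calibration is good to about 2 mm. A picture is of the moment at which its call begins: read the wrist's pose just before it. camera_params takes no time and is no camera call.
- job_done(): hands the job in; it is judged then, once.
The state is a dict: "clock": time; "joints": joint angles; "joint_vel": joint speeds; "joint_efforts": joint torques, N m; "position": TCP position; "ee_rot": TCP orientation; "contact_force": force on the tool from outside, world axes, zero at the start; "wrist_torque": the same for the moment, N m; "gripper_width": finger opening in mm; "grasp_force": force on a finger pad.
Only numpy, scipy, OpenCV 4.12 (cv2) and the standard library are available. Lean on these libraries where they do the work, as an engineer would, in place of code of your own. Each camera call takes 0.05 s, during which the arm holds its last target. There are 200 camera calls.

## Task

Jam is about to be portioned at the breakfast dispenser: slide the tray by its wooden knob until the small round dish is centred under the spout and let it stand there for at least a second, then slide on until the six-sided dish is centred under the spout. Leave it there and let go of the knob.

Things in the scene. Friction and masses are not known exactly. Their poses are not given: they have to be found in the camera images.
- knob (a point): Wooden cylinder knob, 28 mm wide, 52 tall, upright on the carriage 140 mm from the tray's centre, away from the column. Point: on its axis 16 mm below its flat top, which is 106 mm above the table. z up; x, y: slide directions. The carriage slides level, never turns: from tray centre under spout, +-60 mm in x, -55 to +125 in y. About 2.5 N friction per slide; stays where left.
- spout (a point): Tip of the fixed steel spout: a cone, 10 mm wide at the tip, 98 mm above the table, pointing down from the round end of a level steel arm (34 mm wide, top at 152 mm). The arm comes from a column 215 mm away along this frame's -y, with an amber glass hopper up to 220 mm high. z up; x, y: slide directions. Dishes pass below with 18 mm to spare.
- small_dish (a point): Centre of the rim of the small round white dish, 40 mm wide, 20 tall, rim 80 mm above the table. Smallest of three white dishes fixed on the round wooden tray (156 mm wide), each 42 mm from its centre; the third is round, 60 mm wide, not needed. The tray sits turned any way on the carriage, but does not turn in use: it shifts just as the knob does.
- hex_dish (a point): Centre of the rim of the six-sided white dish, 46 mm across flats, 20 mm tall, rim 80 mm above the table; fixed on the same tray, so it shifts just as the knob does.

How it is judged (in metres and radians):
On the way:
1. the small round dish stands centred under the spout for a second (horizontal distance between small_dish and spout below 0.014 m), for 1 s.
At the end, for the whole second after the job is handed in: After the small round dish has stood for a second with its centre within 14 mm (seen from above) of the spout, the centre of the six-sided dish is within 14 mm of the spout, seen from above, and stays there (horizontal distance between hex_dish and spout below 0.014 m); the robot touches nothing.
It also fails if it takes over 40 s, if anything falls off the work surface, if the arm or the gripper's body presses on something with over 40 N, if the wrist force passes 120 N, or if a joint passes its speed limit or range.

## Working session

There is one attempt and no reset: what is moved stays moved. The work goes in short steps, Python scripts to look and compute and a tool call to move; the robot and the scene stay as the last step left them, time stands still between calls to the robot, and variables do not carry over. Pictures are saved under pics/ and viewed, at most 10 in all, crops included, and the job is handed in when it is done.

Besides the shell and the picture viewer there is one more tool, called after "Call:" in YAML: its name, and indented under it one key for each argument. servo_tool: Moves the arm, as the interface text tells. Its arguments: {"type":"object","properties":{"motion":{"type":"array"}},"required":["motion"]}

```bash
mkdir -p pics; python3 - <<'E'
from bench import *
import cv2,numpy as np
s=sensors.read_state();print(s)
for n in("scene","top"):
    p,d=get_image(n);cv2.imwrite(f"pics/{n}0.png",p[...,::-1]);np.savez(f"{n}0.npz",p=p,d=d)
    print(n,camera_params(n))
print(camera_params("wrist"))
E
```

```text
{'clock': 0.0, 'joints': array([ 1.58058198e+00,  3.85559825e-01,  6.62694968e-03, -4.97002944e-04,
       -1.19399014e+00, -2.58599007e-01]), 'joint_vel': array([-1.86500138e-04,  5.79541286e-04, -2.31524366e-04,  9.78784711e-04,
        1.71841826e-03, -6.40210545e-05]), 'joint_efforts': array([ 2.73565211e-04, -3.92292523e+01,  1.88403028e+01,  4.18639183e+00,
       -4.61872376e-03, -2.00972615e-06]), 'position': array([153.74763131, 605.19488738, 230.2203412 ]), 'ee_rot': array([ 9.92259497e-01, -1.24176918e-01, -8.66294926e-05,  1.08468321e-03]), 'contact_force': array([-0.06132875, -0.31810766, -0.48983862]), 'wrist_torque': array([ 0.00679543, -0.05009089, -0.01666557]), 'grasp_force': 0.0, 'gripper_width': 85.38616638022145}
scene {'camera_matrix': array([[399.31112253,   0.        , 277.9593184 ],
       [  0.        , 399.31112253, 214.80515037],
       [  0.        ,   0.        ,   1.        ]]), 'R': array([[-0.82703601,  0.56198492,  0.01357878],
       [ 0.35095434,  0.53504439, -0.76847808],
       [-0.43913834, -0.63079352, -0.63973202]]), 't': array([490.80874043, 
[... 237 characters left out ...]
9939206, -0.02821534],
       [-0.99160278,  0.02390811, -0.12709178],
       [ 0.12768909,  0.02537562, -0.99148957]]), 't': array([  3.11941807, 575.9900177 , 691.05886051])}
{'camera_matrix': array([[307.60119137,   0.        , 279.05867047],
       [  0.        , 307.60119137, 212.21919833],
       [  0.        ,   0.        ,   1.        ]]), 'mount': array([[-2.48409023e-04, -9.61837826e-01, -2.73620056e-01,
         6.92591771e+01],
       [ 9.99999894e-01, -1.32542180e-04, -4.41944632e-04,
        -4.26225974e-01],
       [ 3.88812865e-04, -2.73620137e-01,  9.61837756e-01,
        -1.42105164e+02],
       [ 0.00000000e+00,  0.00000000e+00,  0.00000000e+00,
         1.00000000e+00]])}
```

View pics/scene0.png

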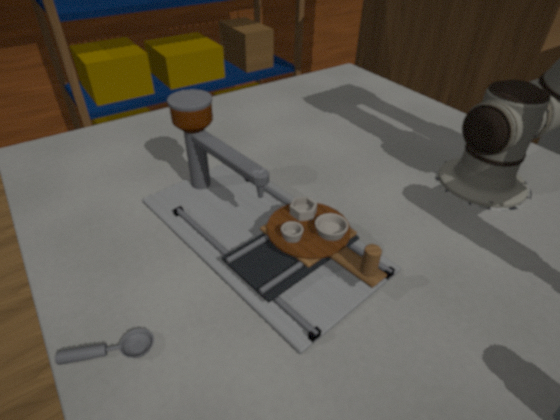

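View pics/top0.png

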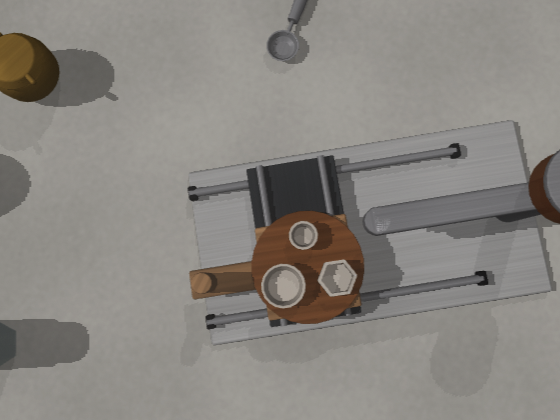

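The scene view shows the column and amber hopper (190,120), the spout tip at about (262,195), the tray with its dishes and the knob (371,262). The top view shows the arm's round end at about (378,220), the small dish (303,236), the hex dish (338,278), the large dish (283,286) and the knob top (202,281). There is also a brown object at (25,67).

```bash
cat > h.py <<'E'
import numpy as np,cv2
from bench import *
def ray(n,uv,z):
    c=camera_params(n);K,R,t=c["camera_matrix"],c["R"],c["t"]
    C=-R.T@t;d=R.T@np.linalg.solve(K,[uv[0],uv[1],1]);return C+d*(z-C[2])/d[2]
def proj(n,X):
    c=camera_params(n);q=c["camera_matrix"]@(c["R"]@X+c["t"]);return q[:2]/q[2]
def dishes(p):
    hsv=cv2.cvtColor(p,cv2.COLOR_RGB2HSV)
    m=((hsv[...,1]<70)).astype(np.uint8)
    return hsv,m
E
python3 - <<'E'
from h import *
f=np.load("top0.npz");p,d=f["p"],f["d"]
hsv=cv2.cvtColor(p,cv2.COLOR_RGB2HSV)
# heights map from depth
c=camera_params("top");K,R,t=c["camera_matrix"],c["R"],c["t"]
v,u=np.mgrid[:420,:560];r=np.stack([(u-K[0,2])/K[0,0],(v-K[1,2])/K[1,1],np.ones_like(u)],-1)*d[...,None]
X=(r-t)@R
for n,(a,b) in dict(knob=(202,281),small=(303,236),hex=(338,278),arm=(378,220),mug=(25,67),tray=(305,260),knobrim=(203,283),hop=(550,190)).items(): print(n,X[b,a].round(1),hsv[b,a])
# low-sat blobs within tray
w=np.zeros(p.shape[:2],np.uint8);cv2.circle(w,(307,266),54,1,-1)
m=((hsv[...,1]<90)&(w>0)).astype(np.uint8)
cs,_=cv2.findContours(m,cv2.RETR_EXTERNAL,cv2.CHAIN_APPROX_NONE)
for k in cs:
    if cv2.contourArea(k)>150:
        e=cv2.minEnclosingCircle(k);P=ray("top",e[0],80);print("dish",e,P.round(1),"diam",2*np.linalg.norm(ray("top",(e[0][0]+e[1],e[0][1]),80)-P))
# arm end: z>140
m=((X[...,2]>140)&(X[...,2]<165)&(d>0)&(u>340)&(u<525)).astype(np.uint8)
ys,xs=np.nonzero(m);print("arm bbox",xs.min(),xs.max(),ys.min(),ys.max())
k=max(cv2.findContours(m,0,1)[0],key=cv2.contourArea);q=np.array([ray("top",a[0],152)[:2] for a in k.astype(float)])
print("armrect",cv2.minAreaRect(q.astype(np.float32)),cv2.boxPoints(cv2.minAreaRect(q.astype(np.float32))))
m=((X[...,2]>98)&(X[...,2]<115)&(d>0)&(u<240)&(u>170)&(v>250)&(v<310)).astype(np.uint8)
k=max(cv2.findContours(m,0,1)[0],key=cv2.contourArea);e=cv2.minEnclosingCircle(k);print("knob",e,ray("top",e[0],106))
print("spout-side crop")
s=np.load("scene0.npz")["p"];big=cv2.resize(s[140:300,160:400],None,fx=3,fy=3,interpolation=cv2.INTER_CUBIC)
b2=cv2.resize(p[180:340,180:420],None,fx=3,fy=3,interpolation=cv2.INTER_CUBIC)
cv2.imwrite("pics/crop.png",big[...,::-1]);cv2.imwrite("pics/crop2.png",(m*255))
E
```

```text
knob [477.8  89.2 107.1] [ 14 113 138]
small [536.  -42.9  65. ] [ 15  27 112]
hex [477.8 -88.7  67.9] [ 16  26 168]
arm [ 546.7 -131.8  151.6] [120   4 117]
mug [785.6 347.6  80.8] [ 19 159 111]
tray [503.2 -44.9  60.1] [ 12 148  86]
knobrim [475.3  88.  107. ] [ 14 111 140]
hop [ 567.2 -303.7  220.7] [135   4 117]
dish ((283.0, 285.75), 22.617847442626953) [469.2 -14.2  80. ] diam 60.17273303809514
dish ((336.8540344238281, 277.9859313964844), 19.956012725830078) [478.  -86.1  80. ] diam 52.885514302351126
dish ((303.1698913574219, 234.7427215576172), 14.795737266540527) [536.6 -42.9  80. ] diam 39.796753302187206
arm bbox 362 524 183 235
armrect ((557.1234741210938, -211.96493530273438), (34.308258056640625, 200.0885467529297), 7.915638446807861) [[ 526.3552   -115.236275]
 [ 553.9104   -313.41833 ]
 [ 587.8917   -308.6936  ]
 [ 560.33655  -110.511536]]
knob ((201.0659637451172, 282.8276672363281), 10.99681568145752) [475.51349654  90.63664462 106.        ]
spout-side crop
```

View pics/crop.png

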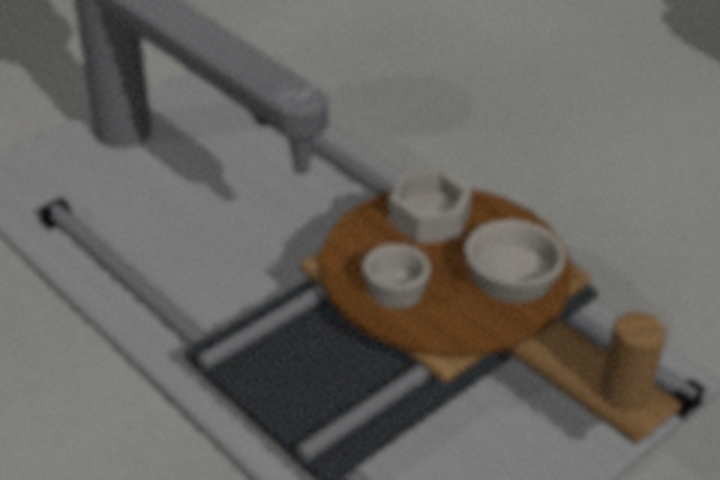

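The enlarged scene crop shows the spout tip at about (302,168), which is scene pixel (260.7,196). The small round dish is nearest the camera, with the hex dish behind it. I'll check the spout across both views, and the dish and knob distances against the sizes given.

```bash
python3 - <<'E'
from h import *
yf=np.array([-.1377,.9905]);xf=np.array([.9905,.1377])
sp=np.array([543.3,-112.9])-17*yf
print("top spout",sp,"scene spout",ray("scene",(260.7,196),98),proj("scene",np.array([*sp,98])))
S,H,k=np.array([536.6,-42.9]),np.array([478,-86.1]),np.array([475.5,90.6])
tr=k-140*yf
print("tray",tr,[np.linalg.norm(a-tr) for a in(S,H)])
for n,(uv,z) in dict(knob=((160+638/3,140+327/3),106),small=((160+396/3,140+266/3),80),hexd=((160+430/3,140+192/3),80)).items(): print(n,ray("scene",uv,z))
for a in(S,H): print("shift",sp-a,"x_f,y_f",(sp-a)@xf,(sp-a)@yf)
E
```

```text
top spout [ 545.6409 -129.7385] scene spout [ 545.07606427 -130.89369681   98.        ] [260.77501391 196.4131978 ]
tray [494.778 -48.07 ] [np.float64(42.14034389987818), np.float64(41.56659937979048)]
knob [476.90788839  91.71993735 106.        ]
small [537.3760155  -40.45964474  80.        ]
hexd [478.33151463 -85.67774333  80.        ]
shift [  9.0409 -86.8385] x_f,y_f -3.0026500000000347 -87.25846618000001
shift [ 67.6409 -43.6385] x_f,y_f 60.98928999999998 -52.53808618000002
```

Call:
servo_tool:
  motion:
    - {"travel": [0, 0, 0], "rot": [0, 0, 0.0188], "hand": 1}
    - {"travel": [0, 0, 0], "rot": [0, 0, 0.0188], "hand": 1}
    - {"travel": [0, 0, 0], "rot": [0, 0, 0.0188], "hand": 1}
    - {"travel": [0, 0, 0], "rot": [0, 0, 0.0188], "hand": 1}
    - {"travel": [0, 0, 0], "rot": [0, 0, 0.0188], "hand": 1}
    - {"travel": [0, 0, 0], "rot": [0, 0, 0.0188], "hand": 1}
    - {"travel": [0, 0, 0], "rot": [0, 0, 0.0188], "hand": 1}
    - {"travel": [0, 0, 0], "rot": [0, 0, 0.0188], "hand": 1}
    - {"travel": [0, 0, 0], "rot": [0, 0, 0.0188], "hand": 1}
    - {"travel": [0, 0, 0], "rot": [0, 0, 0.0188], "hand": 1}

```text
clock: 0.93
position: [153.8, 605.4, 230.6]
ee_rot: [0.753, -0.658, 0.0, 0.001]
contact_force: [-0.3, 0.7, -0.8]
gripper_width: 85.1
grasp_force: 0.0
```

Both views agree within 2 mm, and the dishes lie 42 mm from the tray's centre as they should. Next I'll move above the knob.

Call:
servo_tool:
  motion:
    - {"travel": [0.11, -0.05, 0], "rot": [0, 0, 0], "hand": 1}
    - {"travel": [0.11, -0.05, 0], "rot": [0, 0, 0], "hand": 1}
    - {"travel": [0.11, -0.05, 0], "rot": [0, 0, 0], "hand": 1}
    - {"travel": [0.11, -0.05, 0], "rot": [0, 0, 0], "hand": 1}
    - {"travel": [0.11, -0.05, 0], "rot": [0, 0, 0], "hand": 1}
    - {"travel": [0.11, -0.05, 0], "rot": [0, 0, 0], "hand": 1}
    - {"travel": [0.11, -0.05, 0], "rot": [0, 0, 0], "hand": 1}
    - {"travel": [0.11, -0.05, 0], "rot": [0, 0, 0], "hand": 1}
    - {"travel": [0.11, -0.05, 0], "rot": [0, 0, 0], "hand": 1}
    - {"travel": [0.11, -0.05, 0], "rot": [0, 0, 0], "hand": 1}

```text
clock: 1.77
position: [316.6, 349.4, 231.0]
ee_rot: [0.755, -0.656, 0.0, 0.0]
contact_force: [0.9, 0.6, -0.0]
gripper_width: 85.4
grasp_force: 0.0
```

Call:
servo_tool:
  motion:
    - {"travel": [0.11, -0.05, 0], "rot": [0, 0, 0], "hand": 1}
    - {"travel": [0.11, -0.05, 0], "rot": [0, 0, 0], "hand": 1}
    - {"travel": [0.11, -0.05, 0], "rot": [0, 0, 0], "hand": 1}
    - {"travel": [0.11, -0.05, 0], "rot": [0, 0, 0], "hand": 1}
    - {"travel": [0.11, -0.05, 0], "rot": [0, 0, 0], "hand": 1}
    - {"travel": [0.11, -0.05, 0], "rot": [0, 0, 0], "hand": 1}
    - {"travel": [0.11, -0.05, 0], "rot": [0, 0, 0], "hand": 1}
    - {"travel": [0.11, -0.05, 0], "rot": [0, 0, 0], "hand": 1}
    - {"travel": [0.11, -0.05, 0], "rot": [0, 0, 0], "hand": 1}
    - {"travel": [0, 0, 0], "rot": [0, 0, 0], "hand": 1}

```text
clock: 2.6
position: [463.7, 118.4, 230.8]
ee_rot: [0.753, -0.657, 0.0, 0.001]
contact_force: [-0.3, 0.1, -0.5]
gripper_width: 85.3
grasp_force: 0.0
```

Call:
servo_tool:
  motion:
    - {"travel": [0.115, -0.033, 0], "rot": [0, 0, 0], "hand": 1}
    - {"travel": [0, 0, 0.08], "rot": [0, 0, 0], "hand": 1}
    - {"travel": [0, 0, 0.08], "rot": [0, 0, 0], "hand": 1}
    - {"travel": [0, 0, 0.08], "rot": [0, 0, 0], "hand": 1}
    - {"travel": [0, 0, 0.08], "rot": [0, 0, 0], "hand": 1}
    - {"travel": [0, 0, 0.08], "rot": [0, 0, 0], "hand": 1}
    - {"travel": [0, 0, 0.08], "rot": [0, 0, 0], "hand": 1}
    - {"travel": [0, 0, 0.08], "rot": [0, 0, 0], "hand": 1}
    - {"travel": [0, 0, 0.08], "rot": [0, 0, 0], "hand": 1}
    - {"travel": [0, 0, 0], "rot": [0, 0, 0], "hand": 1}

```text
clock: 3.43
position: [471.6, 93.3, 67.7]
ee_rot: [0.755, -0.656, -0.002, 0.004]
contact_force: [-0.6, -0.2, -0.6]
gripper_width: 85.2
grasp_force: 0.0
```

Call:
servo_tool:
  motion:
    - {"travel": [0, 0, 0], "rot": [0, 0, 0], "hand": 0}
    - {"travel": [0, 0, 0], "rot": [0, 0, 0], "hand": 0}
    - {"travel": [0, 0, 0], "rot": [0, 0, 0], "hand": 0}
    - {"travel": [0, 0, 0], "rot": [0, 0, 0], "hand": 0}
    - {"travel": [0, 0, 0], "rot": [0, 0, 0], "hand": 0}
    - {"travel": [0, 0, 0], "rot": [0, 0, 0], "hand": 0}
    - {"travel": [0, 0, 0], "rot": [0, 0, 0], "hand": 0}
    - {"travel": [0, 0, 0], "rot": [0, 0, 0], "hand": 0}

```text
clock: 4.1
position: [475.0, 94.7, 72.5]
ee_rot: [0.755, -0.656, 0.0, -0.001]
contact_force: [-2.1, 0.1, 6.7]
gripper_width: 26.6
grasp_force: 58.7
```

Gripped at about 28 mm wide. Before sliding, I'll re-measure the dishes and the remaining shift.

```bash
cat >> h.py <<'E'
SP=np.array([545.6,-130.0])
def meas(name):
    p,_=get_image("top");cv2.imwrite(f"pics/{name}.png",p[...,::-1])
    s,_=get_image("scene");cv2.imwrite(f"pics/{name}_s.png",s[...,::-1])
    hsv=cv2.cvtColor(p,cv2.COLOR_RGB2HSV)
    m=((hsv[...,0]<22)&(hsv[...,1]>110)).astype(np.uint8);m[:,:235]=0;m[:,480:]=0
    k=max(cv2.findContours(m,0,1)[0],key=cv2.contourArea)
    w=cv2.fillPoly(np.zeros_like(m),[cv2.convexHull(k)],1);w&=(hsv[...,1]<90)
    st=sensors.read_state();q=st["ee_rot"];a=2*np.arctan2(q[1],q[0])
    X=np.array([np.cos(a),np.sin(a)]);Y=np.array([np.sin(a),-np.cos(a)])
    print("tcp",st["position"].round(1),"t",st["clock"],"a",np.degrees(a))
    for k in cv2.findContours(w,0,1)[0]:
        if cv2.contourArea(k)>150:
            e=cv2.minEnclosingCircle(k);P=ray("top",e[0],80)[:2];D=SP-P
            print("dish r",e[1],np.array(e[0]).round(),P.round(1),"to spout",D.round(1),"travel",(D@X/250).round(4),(D@Y/250).round(4))
E
python3 -c "
from h import *
meas('grip')"
```

```text
tcp [475.1  94.7  72.5] t 4.2 a -81.92025774052357
dish r 22.49274253845215 [283. 286.] [469.5 -14.5] to spout [  76.1 -115.5] travel 0.5003 -0.2365
dish r 19.835725784301758 [337. 277.] [478.7 -85.9] to spout [ 66.9 -44.1] travel 0.2124 -0.2403
dish r 14.982056617736816 [303. 235.] [536.1 -42.4] to spout [  9.5 -87.6] travel 0.3523 0.0115
```

View pics/grip.png

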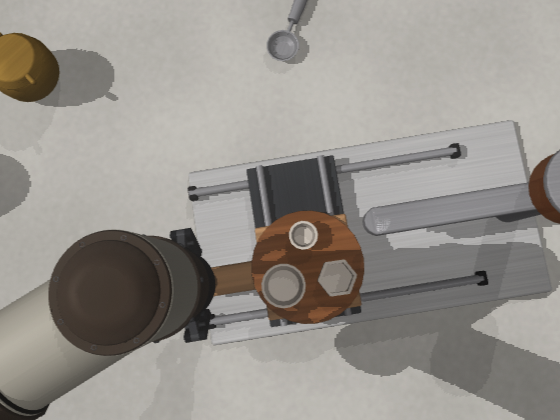

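The gripper is on the knob at about (205,280), the tray hasn't moved and the dishes are in clear view. I'll slide the small dish under the spout.

Call:
servo_tool:
  motion:
    - {"travel": [0.03, 0.001, 0], "rot": [0, 0, 0], "hand": 0}
    - {"travel": [0.04, 0.001, 0], "rot": [0, 0, 0], "hand": 0}
    - {"travel": [0.05, 0.002, 0], "rot": [0, 0, 0], "hand": 0}
    - {"travel": [0.05, 0.002, 0], "rot": [0, 0, 0], "hand": 0}
    - {"travel": [0.05, 0.001, 0], "rot": [0, 0, 0], "hand": 0}
    - {"travel": [0.05, 0.001, 0], "rot": [0, 0, 0], "hand": 0}
    - {"travel": [0.04, 0.001, 0], "rot": [0, 0, 0], "hand": 0}
    - {"travel": [0.03, 0.001, 0], "rot": [0, 0, 0], "hand": 0}
    - {"travel": [0.012, 0.001, 0], "rot": [0, 0, 0], "hand": 0}
    - {"travel": [0, 0, 0], "rot": [0, 0, 0], "hand": 0}

```text
clock: 5.03
position: [485.9, 6.3, 72.5]
ee_rot: [0.755, -0.656, 0.001, -0.001]
contact_force: [2.8, -1.6, 5.7]
gripper_width: 26.5
grasp_force: 59.1
```

```bash
python3 -c "
from h import *
meas('small')
s=sensors.read_state();print(s['contact_force'],s['gripper_width'])
a=cv2.imread('pics/small.png')[150:330,180:440];b=cv2.imread('pics/small_s.png')[140:300,160:420]
a=cv2.resize(a,None,fx=2,fy=2);b=cv2.resize(b,(a.shape[1]*280//a.shape[1]*1,280)) if 0 else cv2.resize(b,(520,230))
cv2.imwrite('pics/small_v.png',np.vstack([a,b]))"
```

```text
tcp [485.8   6.3  72.5] t 5.1333 a -81.90931839161203
dish r 22.596698760986328 [349. 276.] [ 480.3 -102.7] to spout [ 65.3 -27.3] travel 0.1451 -0.2433
dish r 20.796733856201172 [402. 268.] [ 490.  -173.5] to spout [55.6 43.5] travel -0.1411 -0.2447
dish r 16.347881317138672 [310. 238.] [532.  -52.6] to spout [ 13.6 -77.4] travel 0.3142 -0.0104
dish r 32.14434051513672 [386. 226.] [ 546.5 -154.3] to spout [-0.9 24.3] travel -0.0969 -0.0101
[ 1.9665872  -1.92893723  6.31312982] 26.901460187138248
```

View pics/small_v.png

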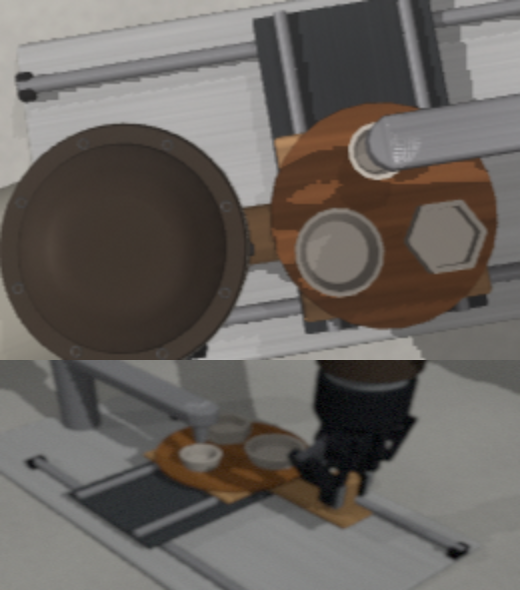

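The small dish is under the spout: the scene view shows the tip over its rim, and from the other dishes' shifts I work out it's within about 2 mm. I'll let it stand for over a second, then slide the hex dish in.

Call:
servo_tool:
  motion:
    - {"travel": [0, 0, 0], "rot": [0, 0, 0], "hand": 0}
    - {"travel": [0, 0, 0], "rot": [0, 0, 0], "hand": 0}
    - {"travel": [0, 0, 0], "rot": [0, 0, 0], "hand": 0}
    - {"travel": [0, 0, 0], "rot": [0, 0, 0], "hand": 0}
    - {"travel": [0, 0, 0], "rot": [0, 0, 0], "hand": 0}
    - {"travel": [0, 0, 0], "rot": [0, 0, 0], "hand": 0}
    - {"travel": [0, 0, 0], "rot": [0, 0, 0], "hand": 0}
    - {"travel": [0, 0, 0], "rot": [0, 0, 0], "hand": 0}
    - {"travel": [0, 0, 0], "rot": [0, 0, 0], "hand": 0}
    - {"travel": [0, 0, 0], "rot": [0, 0, 0], "hand": 0}

```text
clock: 5.97
position: [485.8, 6.5, 72.5]
ee_rot: [0.755, -0.655, 0.001, -0.001]
contact_force: [2.6, -2.3, 6.5]
gripper_width: 26.9
grasp_force: 59.1
```

Call:
servo_tool:
  motion:
    - {"travel": [0, 0, 0], "rot": [0, 0, 0], "hand": 0}
    - {"travel": [0, 0, 0], "rot": [0, 0, 0], "hand": 0}
    - {"travel": [0, 0, 0], "rot": [0, 0, 0], "hand": 0}
    - {"travel": [0, 0, 0], "rot": [0, 0, 0], "hand": 0}
    - {"travel": [0, 0, 0], "rot": [0, 0, 0], "hand": 0}
    - {"travel": [0, 0, 0], "rot": [0, 0, 0], "hand": 0}
    - {"travel": [0, 0, 0], "rot": [0, 0, 0], "hand": 0}
    - {"travel": [0, 0, 0], "rot": [0, 0, 0], "hand": 0}

```text
clock: 6.63
position: [485.7, 6.5, 72.5]
ee_rot: [0.755, -0.655, 0.001, -0.001]
contact_force: [4.6, -1.7, 5.9]
gripper_width: 26.6
grasp_force: 59.1
```

Call:
servo_tool:
  motion:
    - {"travel": [-0.01, -0.02, 0], "rot": [0, 0, 0], "hand": 0}
    - {"travel": [-0.02, -0.03, 0], "rot": [0, 0, 0], "hand": 0}
    - {"travel": [-0.02, -0.04, 0], "rot": [0, 0, 0], "hand": 0}
    - {"travel": [-0.02, -0.04, 0], "rot": [0, 0, 0], "hand": 0}
    - {"travel": [-0.02, -0.04, 0], "rot": [0, 0, 0], "hand": 0}
    - {"travel": [-0.02, -0.03, 0], "rot": [0, 0, 0], "hand": 0}
    - {"travel": [-0.02, -0.03, 0], "rot": [0, 0, 0], "hand": 0}
    - {"travel": [-0.012, -0.016, 0], "rot": [0, 0, 0], "hand": 0}
    - {"travel": [0, 0, 0], "rot": [0, 0, 0], "hand": 0}
    - {"travel": [0, 0, 0], "rot": [0, 0, 0], "hand": 0}

```text
clock: 7.47
position: [541.1, 50.5, 72.5]
ee_rot: [0.755, -0.655, 0.001, -0.001]
contact_force: [0.8, 0.3, 7.9]
gripper_width: 26.8
grasp_force: 59.2
```

```bash
python3 -c "
from h import *
meas('hex')
s=sensors.read_state();print(s['contact_force'],s['gripper_width'])
a=cv2.imread('pics/hex.png')[150:330,180:440];b=cv2.imread('pics/hex_s.png')[140:300,160:420]
cv2.imwrite('pics/hex_v.png',np.vstack([cv2.resize(a,None,fx=2,fy=2),cv2.resize(b,(520,230))]))"
```

```text
tcp [541.1  50.5  72.5] t 7.5667 a -81.90215370477864
dish r 18.788393020629883 [281. 253.] [512.7 -12.5] to spout [  32.9 -117.5] travel 0.4839 -0.064
dish r 22.19308090209961 [315. 235.] [535.9 -58.5] to spout [  9.7 -71.5] travel 0.2885 0.0018
dish r 25.643156051635742 [372. 223.] [ 549.7 -136. ] to spout [-4.1  6. ] travel -0.0262 0.013
dish r 20.304039001464844 [272. 200.] [584.9  -2.4] to spout [ -39.3 -127.6] travel 0.4831 0.2276
dish r 14.637596130371094 [334. 186.] [602.5 -86.6] to spout [-56.9 -43.4] travel 0.1399 0.2498
[ 0.92336392 -0.14620492  7.32895921] 26.70251361431909
```

View pics/hex_v.png

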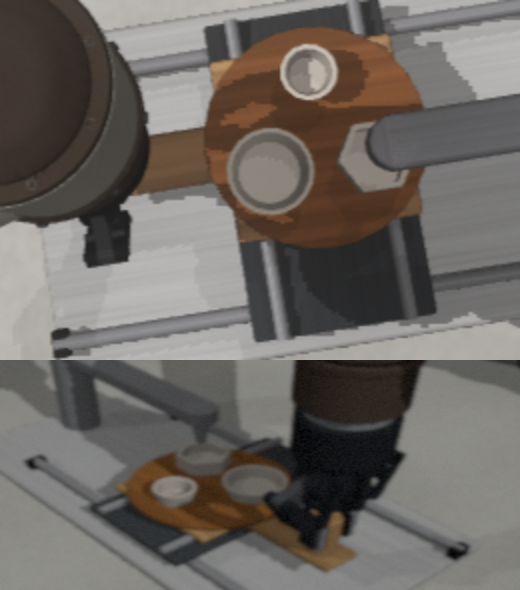

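The hex dish sits under the spout, about 1 mm off as worked out from the small and large dishes. I'll release the knob and rise.

Call:
servo_tool:
  motion:
    - {"travel": [0, 0, 0], "rot": [0, 0, 0], "hand": 1}
    - {"travel": [0, 0, 0], "rot": [0, 0, 0], "hand": 1}
    - {"travel": [0, 0, 0], "rot": [0, 0, 0], "hand": 1}
    - {"travel": [0, 0, 0], "rot": [0, 0, 0], "hand": 1}
    - {"travel": [0, 0, 0], "rot": [0, 0, 0], "hand": 1}
    - {"travel": [0, 0, 0], "rot": [0, 0, 0], "hand": 1}
    - {"travel": [0, 0, 0], "rot": [0, 0, 0], "hand": 1}
    - {"travel": [0, 0, 0], "rot": [0, 0, 0], "hand": 1}

```text
clock: 8.23
position: [540.0, 50.7, 71.2]
ee_rot: [0.755, -0.656, -0.0, 0.0]
contact_force: [0.3, 0.4, 0.6]
gripper_width: 85.4
grasp_force: 0.0
```

Call:
servo_tool:
  motion:
    - {"travel": [0, 0, -0.04], "rot": [0, 0, 0], "hand": 1}
    - {"travel": [0, 0, -0.08], "rot": [0, 0, 0], "hand": 1}
    - {"travel": [0, 0, -0.1], "rot": [0, 0, 0], "hand": 1}
    - {"travel": [0, 0, -0.1], "rot": [0, 0, 0], "hand": 1}
    - {"travel": [0, 0, -0.1], "rot": [0, 0, 0], "hand": 1}
    - {"travel": [0, 0, -0.08], "rot": [0, 0, 0], "hand": 1}
    - {"travel": [0, 0, -0.04], "rot": [0, 0, 0], "hand": 1}
    - {"travel": [0, 0, 0], "rot": [0, 0, 0], "hand": 1}
    - {"travel": [0, 0, 0], "rot": [0, 0, 0], "hand": 1}

```text
clock: 8.98
position: [539.7, 50.7, 206.2]
ee_rot: [0.755, -0.656, -0.0, -0.0]
contact_force: [0.7, -0.4, -0.5]
gripper_width: 85.2
grasp_force: 0.0
```

```bash
python3 -c "
from h import *
meas('end')
s=sensors.read_state();print(s['contact_force'],s['gripper_width'])"
```

```text
tcp [539.1  50.5 204.7] t 9.0833 a -81.95303659783198
dish r 25.34768295288086 [274. 256.] [508.2  -3.7] to spout [  37.4 -126.3] travel 0.5213 -0.0773
dish r 22.27805519104004 [315. 235.] [535.5 -58.4] to spout [ 10.1 -71.6] travel 0.2891 0.0002
dish r 25.643156051635742 [372. 223.] [ 549.7 -136. ] to spout [-4.1  6. ] travel -0.0262 0.013
dish r 26.50481605529785 [264. 204.] [580.4   8.6] to spout [ -34.8 -138.6] travel 0.5293 0.2153
dish r 14.617416381835938 [334. 186.] [602.8 -86.5] to spout [-57.2 -43.5] travel 0.1404 0.251
[-0.46019269 -0.14701079 -0.58776725] 85.59537840181714
```

The dishes stayed put after the release, the hex dish is about 1.5 mm off centre at most, and the robot touches nothing, so I'm handing in.

```bash
python3 -c "
from bench import job_done
print(job_done())"
```

```text
the job is handed in; nothing more can be done
None
```

The small dish stood under the spout for about 1.6 s, about 1.5 mm off centre; the hex dish is now under it, about 1.5 mm off at most; the knob is released, and I handed the job in at about 9 s (no verdict came back).

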